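Half-light check of the class photometer

ROBOT

A 6-joint arm with a two-finger parallel gripper is mounted at the origin on the work surface. World frame = base frame: x ahead of the robot, y to its left, z up, the work surface at z = 0. Lengths are in m, angles in rad, forces in N, time in s.
With the tool pointing down it reaches from about 0.35 to 0.975 m from the base axis. Payload 4.9 kg.
Tool frame: the origin (TCP) lies between the finger pads; the fingertips stand 22 mm ahead of it and the grasp point (between the pads) lies 3 mm ahead of it (ctrl.tip_reach is the distance from the TCP to the fingertips, in m); z points along the fingers, y is the direction in which the jaws open and shut (so a half turn about z gives the same grasp; the last joint's range is limited). The gripper opens to 85 mm and grips with 20 to 120 N. Pads are 22 mm wide; open, the fingers measure 114 mm over their backs; the gripper's body (76 mm by 85 mm) begins 54 mm behind the grasp point. The pads swing forward as they close: fully open they stand 13 mm farther back than shut.
Start: joints at [-1.328, 0.053, 1.613, -0, 1.476, -0.119], TCP at [0.221, -0.585, 0.253] pointing down, gripper open.
Joint ranges: [-3.01, 3.01], [-1.01, 2.22], [0.06, 2.58], [-1.02, 4.17], [0.09, 2.62], [-3.14, 3.14]. Speed limits (rad/s): [2.57, 2.57, 3.14, 3.14, 3.14, 3.14].

INTERFACE

Orientations are given as a unit quaternion [x, y, z, w].
In Python, from plant import readout, viewer, ctrl gives the robot as it stands. The module is installed in compiled form; this text tells all that it offers.
- The arm moves only by the tool drive_tool, never from a script. Its argument "deltas" is a list of rows, each a list of 5 numbers: the closure, from 0 (fully open) to 1 (shut), then the shift along the tool's x, y, z in m, then the turn about the tool's z in degrees. A call has 1 to 12 rows; each row is the pose to reach, as a shift and turn from the pose commanded when the call began, along the tool's axes at that moment; what a row does not reach only later rows make up. A row lasts 1/10 s, in which the tool goes at most 50 mm and 8.59 degrees, less where a joint would pass 70% of its speed; a pose out of reach is approached as far as the arm can. A call with a gripper value outside its range is refused whole. The fingers move at their own pace and stop on an object; the grip force is fixed at half the most. Time passes only in rows, so rows that repeat a pose let the fingers close. It gives the time, the measured TCP pose, the force and the opening at its end, in the units of the state.
- readout.observe(): the state, without advancing time (a new reading comes with each control period).
- viewer.camera(name): name is "side" or "top"; returns a dict with "img" (480x640x3 uint8, red, green, blue), "vfov" (degrees; the focal length in pixels is half the picture's height over the tangent of half this angle, whatever the lens; pixels are square), "cx", "cy" (the principal point, pixels), "world_to_cam" (4x4, takes a point from world to camera coordinates). Camera axes: x right, y down, z forward; pixel columns grow to the right and rows downward; lengths in m; the calibration is good to about 2 mm. A picture is of the moment at which its call begins. There is no depth.
- ctrl.hand_in(): hands the job in, once; it reports no verdict.
Trained networks look in a picture, given as the dict that the camera call returned (one of the last four; its "shot" number tells which), for a name from the list of things; names that differ only in an ending like _2 or _b are one class to them, and where a whole thing is asked for, a point or a joint stands for the part that bears it (a point fixed in the world has none). Each returns a list of dicts, best first, with "score" (0 to 1); they miss things now and then, are a little off and sometimes report something else, mostly with a low value. They report only what shows in the picture. A call takes as long as a camera call.
- viewer.spot_in(picture, query): "box" ([left, top, width, height] as shares, 0 to 1, of the picture: columns of its width, rows of its height, round what is visible of it).
- viewer.silhouettes(picture, query): "region" (480x640 bool, what is visible of it) and "box" ([left, top, width, height] as shares, 0 to 1, of the picture: columns of its width, rows of its height, round what is visible of it).
The state is a dict: "time_s": time; "joint_pos": joint angles; "qd": joint speeds; "effort": joint torques, N m; "ee_pos": TCP position; "ee_rot": TCP orientation; "ft_force": force on the tool from outside, world axes, zero at the start; "moment": the same for the moment, N m; "opening": finger opening in m.
Only numpy, scipy, OpenCV 4.12 (cv2) and the standard library are available. Lean on these libraries where they do the work, as an engineer would, in place of code of your own. Each camera call takes 0.05 s, during which the arm holds its last target.

TASK

Turn the photometer's rod carousel by its black centre knob until the blue glass standard clicks into place in the beam, between the lamp lens and the detector lens; open the shutter only after that. Then draw the yellow knob of the spring-loaded shutter to its green half-open line, never past the red three-quarter line, and keep holding it there for the reading: the program finishes while still holding it. Leave the other things on the bench as they stand.

Things in the scene. Friction and masses are not known exactly. Their poses are not given: they have to be found in the camera images.
- photometer: Bench photometer, fixed. Grey base plate 250 (x) x 430 (y) x 30 mm high; origin: centre of its underside on the table; z up, front (-x) faces the robot within 20 degrees. White lamp house at the +y end (top 118 mm up), detector house with needle meter at the -y end (175 mm up). Carousel axis vertical at x = +30, y = 0 mm; the beam runs along y between two black lens barrels.
- carousel_knob (a point): Centre of the black bar knob on the carousel's post, on the turning axis, 196 mm above the table. The bar is 46 mm long (this point's x), 14 mm thick (its y), 178 to 214 mm above the table, over a round collar 38 mm wide. A white dash on it points to the blue rod (this point's -x). The point turns with the carousel; z up. The rods reach 151 mm up.
- carousel (a joint): Carousel angle, rad, counter-clockwise from above positive; 0: blue rod in the beam. Starts 0.45 to 1.35 counter-clockwise of it: turn it clockwise. Six stations, every 60 degrees, each with a spring-ball click: within about 0.05 rad the ball pulls it home; entering or leaving takes about 0.15 N m; between them it turns freely with slight friction and stays where left.
- blue_rod (a point): Point on the axis of the dark blue solid glass rod (16 mm diameter, standing in the carousel 60 mm from its axis), at beam height, 85 mm above the table. The other five rods are clear, amber, green, red and grey.
- beam_station (a point): The point in the beam, midway between the lens barrels, where the rod to be measured must stand; 85 mm above the table, at x = -30, y = 0 mm of the photometer. Fixed to it.
- shutter_travel (a joint): Opening of the sprung shutter in m: 0 shut (start), 0.02 half open (green line), 0.03 red line, 0.04 fully open. It opens towards the photometer's front, its -x direction. The spring pulls it shut with about 3 N when shut, 7 N at half, 11 N fully open, and it springs back when let go.
- shutter_grip (a point): Centre of the yellow shutter knob: upright round grip 18 mm in diameter, 128 to 158 mm above the table (this point 143 mm up). It stands on the shutter head, a grey block with its top 120 mm up, 40 mm wide, between lamp house and carousel. Shut, it is at x = -15, y = 98 mm of the photometer; opening moves it along the photometer's -x, past the painted lines.
- vial_a: Clear stoppered glass vial, 36 mm in diameter, 64 mm high, standing; origin at the centre of its underside. Leave alone.
- vial_b: Brown stoppered vial of the same size; origin at the centre of its underside. Leave alone.
- spirit_lamp: Empty glass spirit lamp with metal cap, 82 mm in diameter, 100 mm high; origin at the centre of its underside. Leave alone.
- tube_holder: Test-tube holder lying down, wooden handle and steel jaws, 210 mm long, 20 mm high; origin beneath it, 140 mm from its handle end. Leave alone.
- tube_rack: Cream test-tube rack 100 x 210 mm, tubes to 130 mm high; origin at the centre of its underside. Leave alone.
- rod_box: Open wooden box 90 x 140 x 45 mm; origin at the centre of its underside. Leave alone.
- pipette_a: Transfer pipette 145 mm long lying on a paper pad; origin beneath it, 75 mm from its bulb end. Leave alone.
- pipette_b: Second transfer pipette beside the first, same size. Leave alone.
- shutter: The sliding shutter: a thin steel gate in the slot, carrying the yellow knob. Its origin lies at the photometer's origin when shut and shifts along the photometer's -x with the opening; axes as the photometer.

How it is judged:
By the outcome, as a careful person would: the job done as asked, in the order asked, and still so for the second after the job is handed in, while the arm keeps its last pose, push and grip.
It also fails if it takes over 43 s, if anything falls off the work surface, if the arm or the gripper's body presses on something with over 40 N, if the wrist force passes 120 N, or if a joint passes its speed limit or range.

## Working session

There is one attempt and no reset: what is moved stays moved. The work goes in short steps, Python scripts to look and compute and a tool call to move; the robot and the scene stay as the last step left them, time stands still between calls to the robot, and variables do not carry over. Pictures are saved under pics/ and viewed, and the job is handed in when it is done.

Besides the shell and the picture viewer there is one more tool, called after ">>>" as name([rows], argument=value, ...), one row to a line, values as JSON. drive_tool: Moves the arm, as the interface text tells. Its arguments: {"type":"object","properties":{"deltas":{"type":"array","items":{"type":"array","items":{"type":"number"}}}},"required":["deltas"]}

```bash
mkdir -p pics; python3 - <<'E'
from plant import readout, viewer, ctrl
import cv2,numpy as np,pickle
s=readout.observe();print({k:np.round(v,4) for k,v in s.items()},ctrl.tip_reach)
for n in("top","side"):
    p=viewer.camera(n);cv2.imwrite(f"pics/{n}0.png",p["img"][:,:,::-1]);pickle.dump(p,open(f"{n}0.pkl","wb"))
    print(n,p["vfov"],p["cx"],p["cy"],np.round(p["world_to_cam"],4).tolist())
    for q in("photometer","carousel_knob","blue_rod","shutter_grip","shutter"):
        try:
            for d in viewer.spot_in(p,q)[:2]:print(q,round(d["score"],2),np.round(np.array(d["box"])*[640,480,640,480],1))
        except Exception as e:print(q,e)
E
```

```text
{'time_s': np.float64(0.0), 'joint_pos': array([-1.328 ,  0.0534,  1.6143,  0.    ,  1.476 , -0.119 ]), 'qd': array([ 0.0014,  0.0019,  0.0004, -0.    ,  0.0001, -0.0008]), 'effort': array([ 1.30000e-03, -3.93677e+01, -3.70177e+01, -0.00000e+00,
        7.00000e-03,  0.00000e+00]), 'ee_pos': array([ 0.2211, -0.584 ,  0.252 ]), 'ee_rot': array([ 9.837e-01,  1.799e-01, -1.000e-04, -1.100e-03]), 'ft_force': array([ 0.0283,  0.1755, -0.0696]), 'moment': array([ 0.0043,  0.0255, -0.0426]), 'opening': np.float64(0.0853)} 0.022
top 52.41920620523302 328.7864677434422 244.44607062414133 [[-0.0038, -1.0, 0.0093, -0.0095], [-0.9976, 0.0031, -0.0685, 0.55], [0.0685, -0.0095, -0.9976, 1.4153], [0.0, 0.0, 0.0, 1.0]]
photometer 0.79 [213.5 177.2 154.3  92.2]
carousel_knob 0.93 [260.3 183.8  57.5  55.8]
blue_rod 0.89 [262.7 180.6  54.3  59.3]
blue_rod 0.31 [248.8 218.7   7.6  20.9]
shutter 0.61 [251.8 222.2   3.1  21.1]
side 47.13312977764108 325.5610779662979 238.96653267877173 [[-0.7126, -0.7015, 0.0091, 0.3651], [-0.4952, 0.4938, -0.7148, 0.3836], [0.497, -0.5138, -0.6993, 1.3594], [0.0, 0.0, 0.0, 1.0]]
photometer 0.68 [187.8 205.5 170.  141.8]
carousel_knob 0.61 [241.  223.1  56.5  65.1]
carousel_knob 0.32 [248.4 263.6  11.6  28.4]
blue_rod 0.8 [244.7 222.3  54.7  61.7]
blue_rod 0.5 [456.6 217.8  19.2   5.1]
shutter_grip 0.6 [250.3 262.5  12.1  22.8]
shutter 0.68 [251.8 263.9  12.2  22. ]
shutter 0.55 [177.  302.2  34.5  36.6]
```

View pics/top0.png

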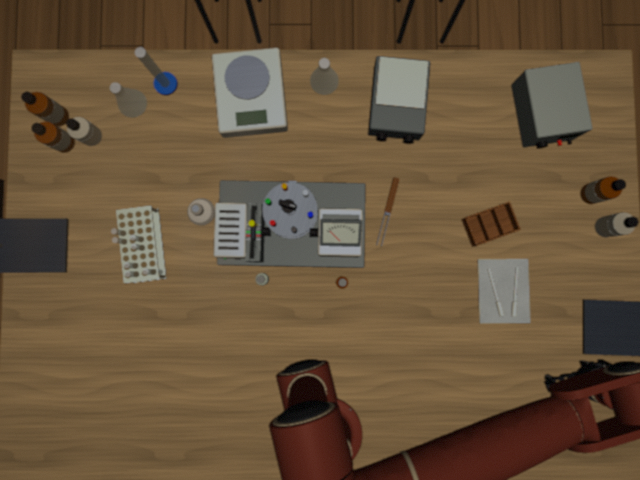

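View pics/side0.png

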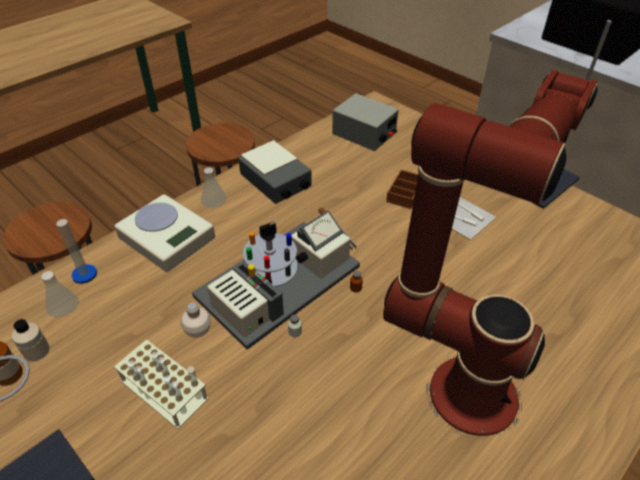

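```bash
python3 - <<'E'
import cv2
a=cv2.imread("pics/top0.png")[150:290,190:390];cv2.imwrite("pics/top0z.png",cv2.resize(a,None,fx=4,fy=4,interpolation=cv2.INTER_CUBIC))
a=cv2.imread("pics/side0.png")[200:350,170:370];cv2.imwrite("pics/side0z.png",cv2.resize(a,None,fx=4,fy=4,interpolation=cv2.INTER_CUBIC))
E
```

```text
(no output)
```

View pics/top0z.png

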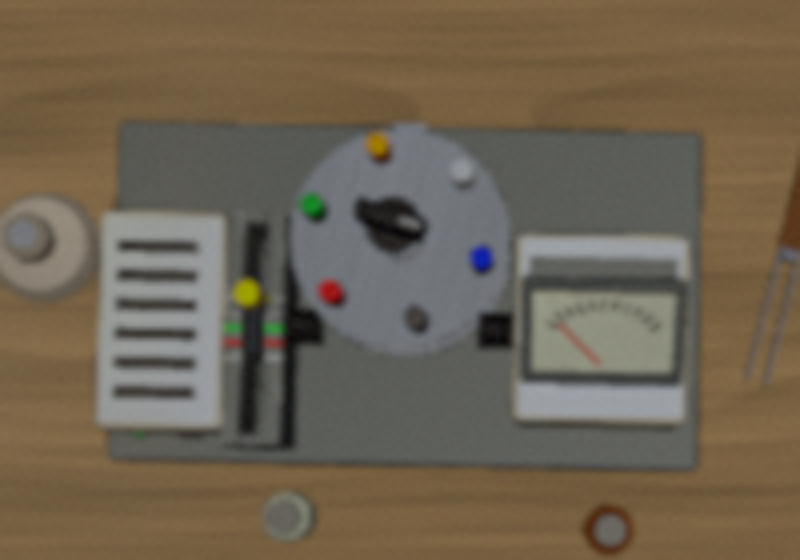

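View pics/side0z.png

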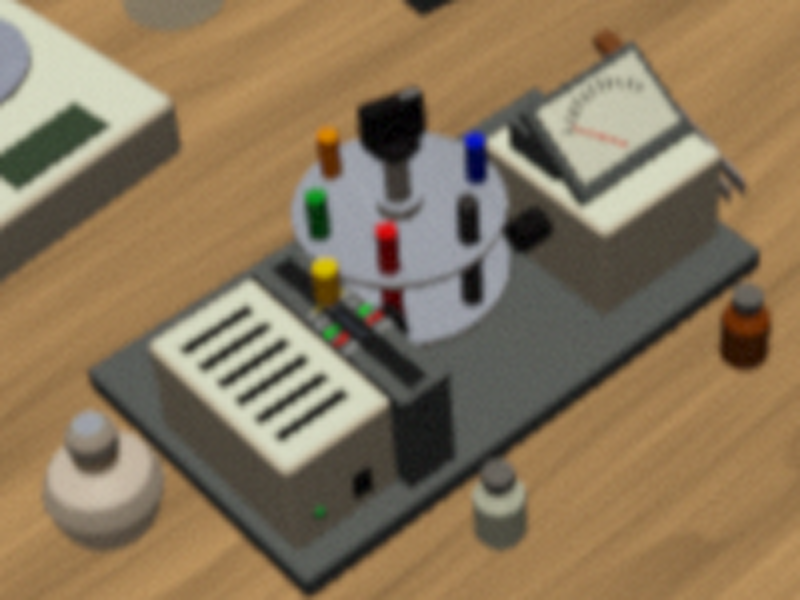

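Both views show the photometer clearly: yellow knob in the top view at about (252,223), blue rod at (310,214), bar knob at (288,206) with its white dash towards blue. Next I fit the pose and the carousel angle.

```bash
cat >h.py <<'E'
import numpy as np,pickle
from scipy.optimize import least_squares
from scipy.spatial.transform import Rotation as R
def proj(p,X):
    c=np.c_[X,np.ones(len(X))]@np.array(p["world_to_cam"]).T
    f=240/np.tan(np.radians(p["vfov"])/2)
    return np.c_[p["cx"]+f*c[:,0]/c[:,2],p["cy"]+f*c[:,1]/c[:,2]]
def model(v,names,s=0.0):
    x,y,yaw,q=v;out=[]
    fix={'UL':(.125,.215,.03),'UR':(.125,-.215,.03),'LR':(-.125,-.215,.03),'LL':(-.125,.215,.03),'Y':(-.015-s,.098,.157)}
    rods=['blue','grey','red','green','amber','clear']
    for n in names:
        if n in fix: P=np.array(fix[n])
        else:
            # angle of blue: pi + q
            a=np.pi+q+OR*rods.index(n)*np.pi/3
            P=np.array([.03+.06*np.cos(a),.06*np.sin(a),.149])
        out.append(P)
    P=np.array(out);c,s_=np.cos(yaw),np.sin(yaw)
    return np.c_[x+c*P[:,0]-s_*P[:,1],y+s_*P[:,0]+c*P[:,1],P[:,2]]
OR=-1
E
cat >fit.py <<'E'
from h import *
t=pickle.load(open('top0.pkl','rb'));s=pickle.load(open('side0.pkl','rb'))
T={'UL':(120,122),'UR':(700,132),'LR':(696,468),'LL':(108,460),'Y':(247,292),'blue':(481,257),'amber':(377,145),'green':(312,205),'red':(330,292),'grey':(416,318),'clear':(462,171)}
S={'blue':(475,140),'amber':(329,136),'green':(316,197),'red':(387,232),'grey':(467,203),'Y':(326,267),'LL':(308,583),'UL':(95,375),'LR':(757,256)}
import h
for o in(-1,1):
    h.OR=o
    def res(v):
        return np.r_[(proj(t,model(v,T))-(np.array(list(T.values()))/4+[190,150])).ravel(),(proj(s,model(v,S))-(np.array(list(S.values()))/4+[170,200])).ravel()]
    b=min((least_squares(res,[.6,.1,0,q],loss='soft_l1') for q in(.4,1.2)),key=lambda r:r.cost);print(o,b.cost,np.round(b.x,4))
    print(np.round(b.fun.reshape(-1,2),1).tolist())
    if o==1 or b.cost<80: pass
E
python3 fit.py
```

```text
-1 7.360403448190767 [ 0.6095  0.0969 -0.0184  1.2856]
[[-0.6, 0.0], [0.6, -0.1], [0.8, 0.8], [-0.2, 0.6], [-0.1, 0.8], [0.1, 0.3], [-0.1, 0.2], [-0.3, 0.2], [-0.0, 0.1], [-0.1, 0.2], [-0.1, 0.2], [-0.2, -0.1], [-0.6, -0.2], [-0.2, -0.3], [-0.2, -0.5], [-0.0, -0.6], [-0.3, -0.2], [-0.1, -0.1], [-2.7, -1.7], [1.3, -2.5]]
1 302.8852592057728 [ 0.6093  0.0969 -0.0187  1.2928]
[[-0.6, 0.1], [0.6, 0.0], [0.7, 0.9], [-0.2, 0.7], [-0.2, 0.8], [0.1, 0.2], [-11.7, 37.0], [-0.4, 0.4], [11.5, -36.5], [11.3, -36.6], [-11.5, 37.0], [-0.2, -0.2], [14.5, 23.6], [-0.1, -0.1], [-15.2, -24.1], [-15.7, -23.7], [-0.2, -0.2], [-0.1, -0.0], [-2.6, -1.6], [1.4, -2.5]]
```

```bash
cat >go.py <<'E'
import sys
from h import *
from plant import readout
PH=np.array([.6095,.0969]);YAW=-.0184
def w(x,y):
    c,s=np.cos(YAW),np.sin(YAW);return PH+[c*x-s*y,s*x+c*y]
def to(pos,ydeg):
    s=readout.observe();M=R.from_quat(s["ee_rot"]).as_matrix()
    d=M.T@(np.array(pos)-s["ee_pos"])
    a=np.degrees(np.arctan2(M[1,1],M[0,1]))
    t=-((ydeg-a+90)%180-90)
    print("ee",np.round(s["ee_pos"],4),"yang",round(a,2),"F",np.round(s["ft_force"],1),"open",round(float(s["opening"]),4),"t",s["time_s"])
    print("delta mm",np.round(d*1000,1),"turn",round(t,2),"j6",np.round(s["joint_pos"][5],3))
E
python3 - <<'E'
from go import *
to([*w(.03,0),.29],np.degrees(YAW+1.2856)-90)
E
```

```text
ee [ 0.2212 -0.5845  0.2533] yang -69.27 F [-0.4 -0.1 -0.2] open 0.0854 t 0.6
delta mm [ 632.2 -488.7  -36.7] turn -51.88 j6 -0.119
```

>>> drive_tool([
  [0, 0.02, -0.015, -0.037, -4],
  [0, 0.06, -0.045, -0.037, -8],
  [0, 0.1, -0.075, -0.037, -12],
  [0, 0.14, -0.105, -0.037, -16],
  [0, 0.18, -0.135, -0.037, -20],
  [0, 0.22, -0.165, -0.037, -24],
  [0, 0.26, -0.195, -0.037, -28],
  [0, 0.3, -0.225, -0.037, -32],
  [0, 0.34, -0.255, -0.037, -36],
  [0, 0.38, -0.285, -0.037, -40],
  [0, 0.41, -0.31, -0.037, -44],
  [0, 0.43, -0.33, -0.037, -48],
])

```text
time_s: 1.8
ee_pos: [0.5076, -0.1213, 0.2905]
ee_rot: [0.824, 0.567, 0.0, 0.0]
ft_force: [0.7, -0.4, 0.1]
opening: 0.0854
```

```bash
python3 - <<'E'
from go import *
to([*w(.03,0),.29],np.degrees(YAW+1.2856)-90)
E
```

```text
ee [ 0.5076 -0.1213  0.2905] yang -20.98 F [ 0.7 -0.4  0.1] open 0.0854 t 1.8
delta mm [250.5  45.3   0.7] turn -3.59 j6 -0.011
```

>>> drive_tool([
  [0, 0.03, 0.006, 0, -1],
  [0, 0.07, 0.013, 0, -2],
  [0, 0.11, 0.02, 0, -3],
  [0, 0.15, 0.027, 0, -3.6],
  [0, 0.19, 0.034, 0, -3.6],
  [0, 0.22, 0.04, 0, -3.6],
  [0, 0.24, 0.043, 0, -3.6],
  [0, 0.25, 0.0453, 0, -3.6],
  [0, 0.2505, 0.0453, 0, -3.6],
])

```text
time_s: 2.7
ee_pos: [0.6399, 0.0936, 0.2901]
ee_rot: [0.807, 0.59, -0.0, -0.0]
ft_force: [-0.8, -0.9, -1.4]
opening: 0.0853
```

```bash
python3 - <<'E'
from go import *
from plant import viewer
import cv2
to([*w(.03,0),.206],np.degrees(YAW+1.2856)-90)
for n in("top","side"):
    p=viewer.camera(n);a=p["img"][:,:,::-1]
    a=a[110:290,190:390] if n=="top" else a[140:320,170:370]
    cv2.imwrite(f"pics/{n}1.png",cv2.resize(a,None,fx=3,fy=3,interpolation=cv2.INTER_CUBIC))
E
```

```text
ee [0.6399 0.0936 0.2901] yang -17.63 F [-0.8 -0.9 -1.4] open 0.0853 t 2.7
delta mm [ 2.5 -1.2 84.1] turn -0.23 j6 0.338
```

View pics/top1.png

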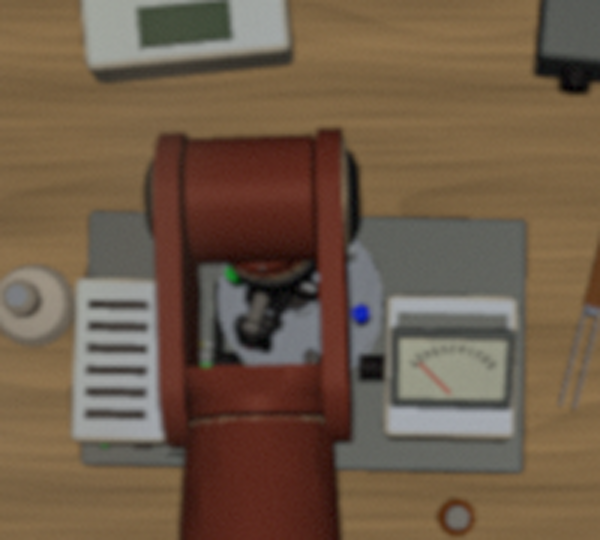

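View pics/side1.png

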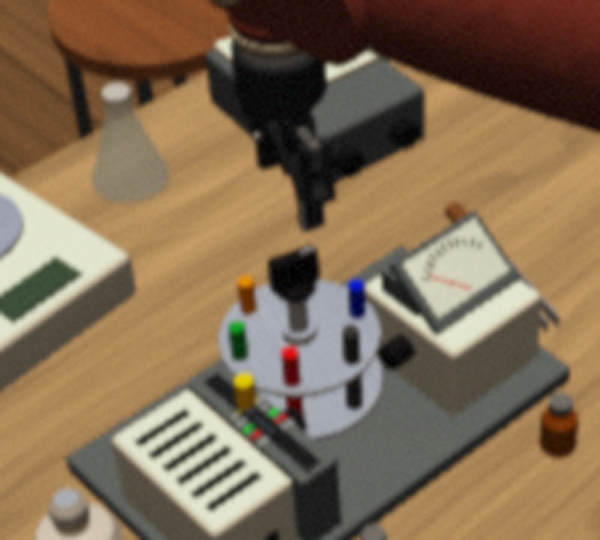

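```bash
python3 - <<'E'
from go import *
to([*w(.03,0),.206],np.degrees(YAW+1.2856)-90)
E
```

```text
ee [0.6394 0.0925 0.2903] yang -17.71 F [-0.1  0.1  0.3] open 0.0857 t 2.8
delta mm [ 3.8 -1.1 84.3] turn -0.32 j6 0.338
```

Side view: the open gripper hangs centred over the black bar knob at about (293,275), and nothing is in the way of the descent. I go down and close.

>>> drive_tool([
  [0, 0.0038, -0.001, 0.015, -0.3],
  [0, 0.0038, -0.001, 0.035, -0.3],
  [0, 0.0038, -0.001, 0.055, -0.3],
  [0, 0.0038, -0.001, 0.07, -0.3],
  [0, 0.0038, -0.001, 0.08, -0.3],
  [0, 0.0038, -0.001, 0.084, -0.3],
  [0.4, 0.0038, -0.001, 0.084, -0.3],
  [0.6, 0.0038, -0.001, 0.084, -0.3],
  [1, 0.0038, -0.001, 0.084, -0.3],
  [1, 0.0038, -0.001, 0.084, -0.3],
  [1, 0.0038, -0.001, 0.084, -0.3],
  [1, 0.0038, -0.001, 0.084, -0.3],
])

```text
time_s: 4.0
ee_pos: [0.6401, 0.0973, 0.2071]
ee_rot: [0.806, 0.592, 0.0, 0.0]
ft_force: [-0.5, 0.3, 2.5]
opening: 0.0128
```

>>> drive_tool([
  [1, 0, 0, 0, 0],
  [1, 0, 0, 0, 0],
  [1, 0, 0, 0, 0],
])

```text
time_s: 4.3
ee_pos: [0.6402, 0.0973, 0.2071]
ee_rot: [0.806, 0.592, 0.0, 0.0]
ft_force: [-1.8, -0.0, 5.6]
opening: 0.0135
```

```bash
python3 - <<'E'
from go import *
to([*w(.03,0),.206],np.degrees(YAW+1.2856)-90)
print(np.round(readout.observe()["moment"],2))
E
```

```text
ee [0.6402 0.0973 0.2071] yang -17.37 F [-1.8 -0.   5.6] open 0.0135 t 4.3
delta mm [-1.1 -0.4  1.1] turn 0.02 j6 0.339
[0.04 0.22 0.02]
```

>>> drive_tool([
  [1, 0, 0, 0, 3],
  [1, 0, 0, 0, 8],
  [1, 0, 0, 0, 14],
  [1, 0, 0, 0, 20],
  [1, 0, 0, 0, 26],
  [1, 0, 0, 0, 32],
  [1, 0, 0, 0, 38],
  [1, 0, 0, 0, 44],
  [1, 0, 0, 0, 50],
  [1, 0, 0, 0, 56],
  [1, 0, 0, 0, 61],
  [1, 0, 0, 0, 65],
])

```text
time_s: 5.5
ee_pos: [0.6408, 0.0965, 0.2071]
ee_rot: [0.998, 0.065, 0.001, 0.001]
ft_force: [2.0, -2.9, 2.8]
opening: 0.0131
```

>>> drive_tool([
  [1, 0, 0, 0, 3],
  [1, 0, 0, 0, 6],
  [1, 0, 0, 0, 8.7],
  [1, 0, 0, 0, 8.7],
  [1, 0, 0, 0, 8.7],
  [1, 0, 0, 0, 8.7],
])

```text
time_s: 6.1
ee_pos: [0.6408, 0.0963, 0.2071]
ee_rot: [1.0, -0.009, 0.001, 0.001]
ft_force: [3.4, -3.9, 3.7]
opening: 0.0131
```

```bash
cat >look.py <<'E'
from go import *
from plant import viewer
import cv2,sys
def look(tag):
  for n in("top","side"):
    p=viewer.camera(n);pickle.dump(p,open(f"{n}{tag}.pkl","wb"));a=p["img"][:,:,::-1]
    a=a[150:290,190:390] if n=="top" else a[200:350,170:370]
    cv2.imwrite(f"pics/{n}{tag}.png",cv2.resize(a,None,fx=4,fy=4,interpolation=cv2.INTER_CUBIC))
E
python3 - <<'E'
from look import *
to([*w(.03,0),.206],np.degrees(YAW)-90)
print(np.round(readout.observe()["moment"],2))
look(2)
E
```

```text
ee [0.6408 0.0963 0.2071] yang -91.04 F [ 3.4 -3.9  3.7] open 0.0131 t 6.1
delta mm [-1.3  0.   1.1] turn 0.01 j6 1.624
[-0.63 -0.38  0.02]
```

View pics/side2.png

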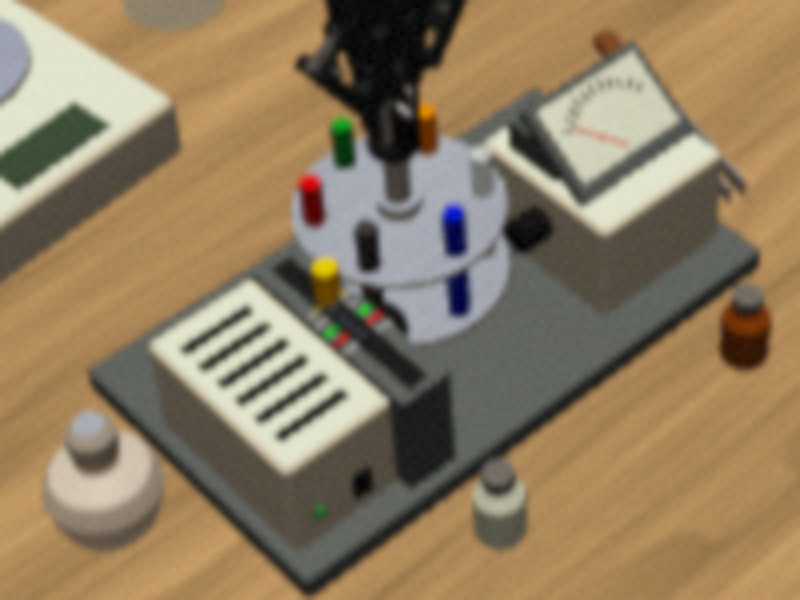

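```bash
cat >q.py <<'E'
from h import *
def q_side(tag,S):
    s=pickle.load(open(f'side{tag}.pkl','rb'))
    r=lambda v:(proj(s,model([.6095,.0969,-.0184,v[0]],S))-(np.array(list(S.values()))/4+[170,200])).ravel()
    b=min((least_squares(r,[q0]) for q0 in(0.,.3,.6,1.,-.3)),key=lambda r:r.cost);print("q",b.x,"J",1/np.linalg.norm(b.jac),np.round(b.fun.reshape(-1,2),2).tolist())
E
python3 - <<'E'
from q import *
q_side(2,{'blue':(454,215),'amber':(428,112),'green':(342,129),'red':(311,185),'grey':(367,232),'clear':(481,155)})
E
```

```text
q [0.00042662] J 0.02173168227360506 [[-0.25, -0.69], [-0.9, -0.39], [-0.33, -1.16], [-0.37, -0.71], [-0.38, -1.1], [-0.08, -0.52]]
```

The blue rod now stands at the beam station: the fit gives q ≈ 0.000 with residuals within about 1 px. I release and rise.

>>> drive_tool([
  [0.4, 0, 0, 0, 0],
  [0.3, 0, 0, 0, 0],
  [0.3, 0, 0, 0, 0],
  [0.3, 0, 0, -0.01, 0],
  [0.3, 0, 0, -0.03, 0],
  [0.3, 0, 0, -0.05, 0],
  [0.3, 0, 0, -0.06, 0],
  [0.3, 0, 0, -0.06, 0],
])

```text
time_s: 7.0
ee_pos: [0.6408, 0.0974, 0.2691]
ee_rot: [1.0, -0.009, 0.002, -0.0]
ft_force: [0.1, -0.3, -0.2]
opening: 0.0594
```

```bash
python3 - <<'E'
from look import *
to([*w(-.015,.098),.267],np.degrees(YAW))
look(3)
E
```

```text
ee [0.6408 0.0974 0.2691] yang -91.06 F [ 0.1 -0.3 -0.2] open 0.0594 t 7.0
delta mm [-46.3 -96.9   1.9] turn 90.0 j6 1.625
```

View pics/side3.png

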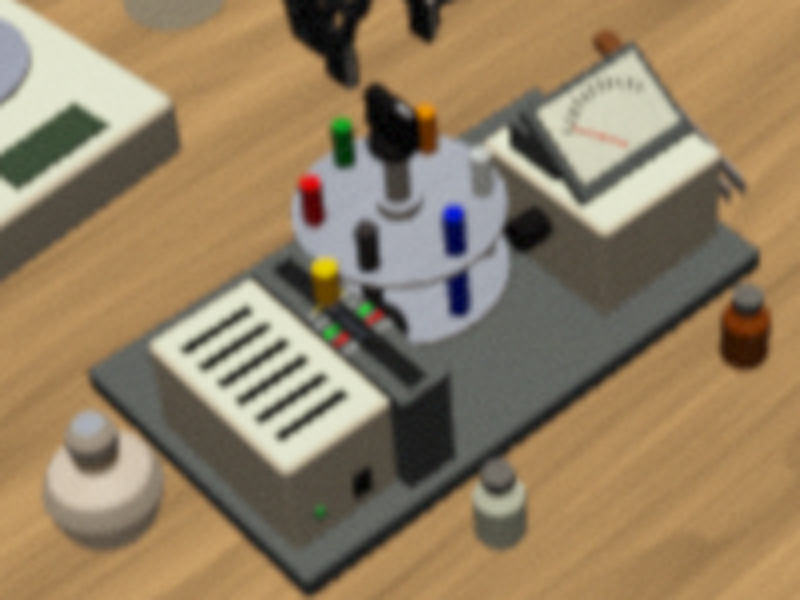

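View pics/top3.png

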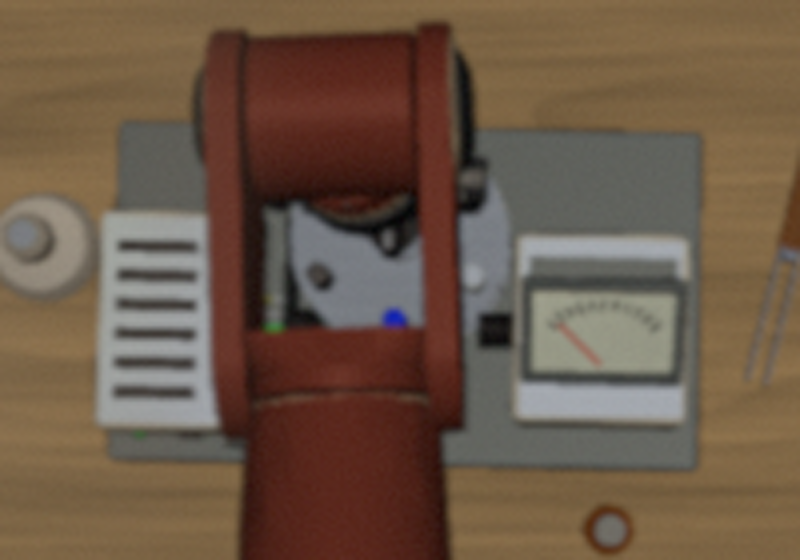

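>>> drive_tool([
  [0.3, -0.004, -0.008, 0, -8],
  [0.3, -0.008, -0.016, 0, -16],
  [0.3, -0.012, -0.025, 0, -24],
  [0.3, -0.016, -0.035, 0, -32],
  [0.3, -0.02, -0.045, 0, -40],
  [0.3, -0.025, -0.055, 0, -48],
  [0.3, -0.03, -0.065, 0, -56],
  [0.3, -0.035, -0.075, 0, -64],
  [0.3, -0.04, -0.083, 0, -72],
  [0.3, -0.044, -0.09, 0, -80],
  [0.3, -0.047, -0.095, 0, -87],
  [0.3, -0.0478, -0.097, 0, -90],
])

```text
time_s: 8.3
ee_pos: [0.5928, 0.1955, 0.2643]
ee_rot: [0.712, 0.702, -0.001, -0.001]
ft_force: [0.2, -0.2, 0.9]
opening: 0.0597
```

>>> drive_tool([
  [0.3, 0, 0, 0, 0],
  [0.3, 0, 0, 0, 0],
])

```text
time_s: 8.5
ee_pos: [0.5934, 0.195, 0.2651]
ee_rot: [0.714, 0.7, -0.001, -0.001]
ft_force: [0.3, -0.6, -0.5]
opening: 0.0598
```

```bash
python3 - <<'E'
from look import *
to([*w(-.0165,.098),.150],np.degrees(YAW))
look(4)
E
```

```text
ee [0.5934 0.195  0.2651] yang -1.13 F [ 0.3 -0.6 -0.5] open 0.0598 t 8.5
delta mm [  0.3   1.6 115.1] turn -0.08 j6 0.218
```

View pics/side4.png

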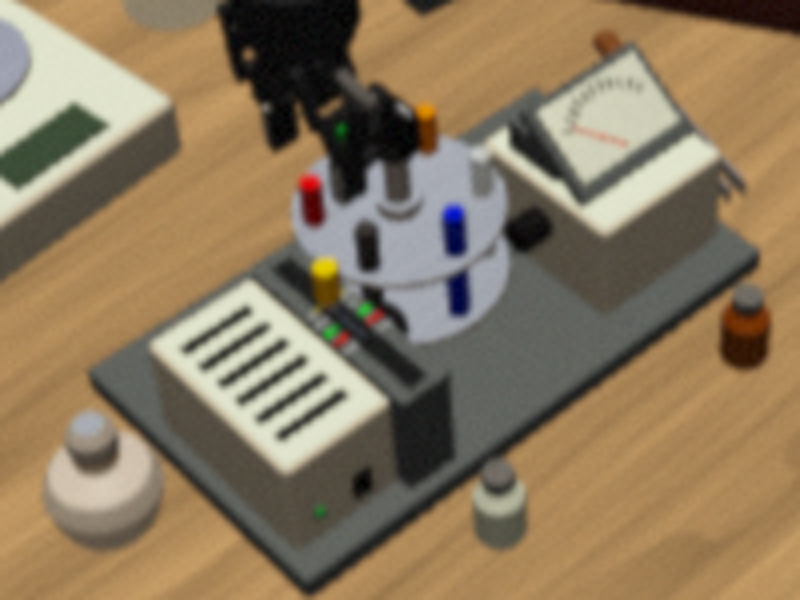

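>>> drive_tool([
  [0.3, 0, 0.0015, 0.015, 0],
  [0.3, 0, 0.0015, 0.04, 0],
  [0.3, 0, 0.0015, 0.065, 0],
  [0.3, 0, 0.0015, 0.085, 0],
  [0.3, 0, 0.0015, 0.1, 0],
  [0.3, 0, 0.0015, 0.11, 0],
  [0.3, 0, 0.0015, 0.115, 0],
  [0.3, 0, 0.0015, 0.115, 0],
])

```text
time_s: 9.4
ee_pos: [0.5953, 0.1951, 0.1509]
ee_rot: [0.714, 0.7, -0.0, -0.0]
ft_force: [-0.0, -0.1, 0.3]
opening: 0.06
```

```bash
python3 - <<'E'
from look import *
to([*w(-.0165,.098),.150],np.degrees(YAW))
look(5)
E
```

```text
ee [0.5953 0.1951 0.1509] yang -1.08 F [-0.  -0.1  0.3] open 0.06 t 9.4
delta mm [ 0.1 -0.5  0.9] turn -0.02 j6 0.217
```

View pics/side5.png

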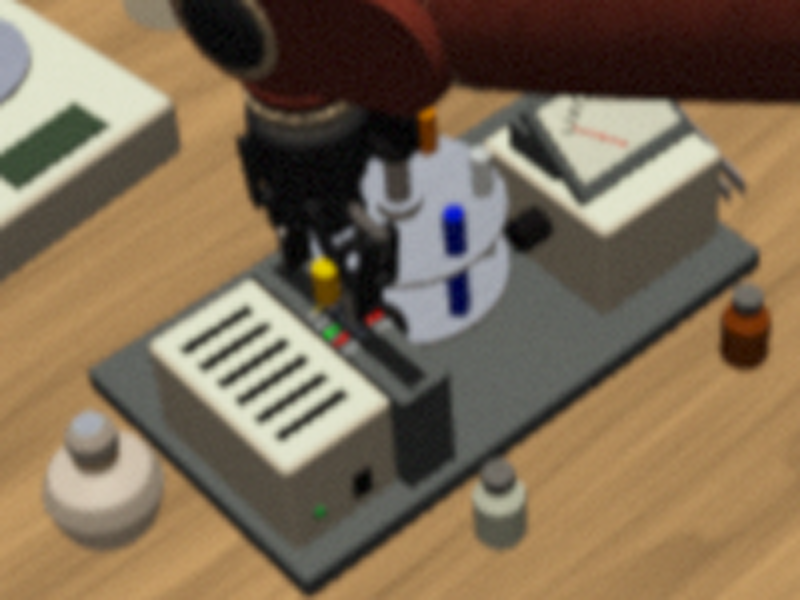

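The knob at about (325,280) sits between the two open fingers. I close.

>>> drive_tool([
  [0.5, 0, -0.001, 0, 0],
  [0.7, 0, -0.001, 0, 0],
  [0.8, 0, -0.001, 0, 0],
  [1, 0, -0.001, 0, 0],
  [1, 0, -0.001, 0, 0],
  [1, 0, -0.001, 0, 0],
  [1, 0, -0.001, 0, 0],
  [1, 0, -0.001, 0, 0],
])

```text
time_s: 10.3
ee_pos: [0.5952, 0.1952, 0.1524]
ee_rot: [0.714, 0.7, 0.001, 0.001]
ft_force: [4.1, 0.6, 5.3]
opening: 0.0164
```

```bash
python3 - <<'E'
from look import *
to([*w(-.035,.098),.150],np.degrees(YAW))
look(6)
E
```

```text
ee [0.5952 0.1952 0.1524] yang -1.07 F [4.1 0.6 5.3] open 0.0164 t 10.3
delta mm [ -0.1 -18.9   2.4] turn -0.02 j6 0.217
```

View pics/side6.png

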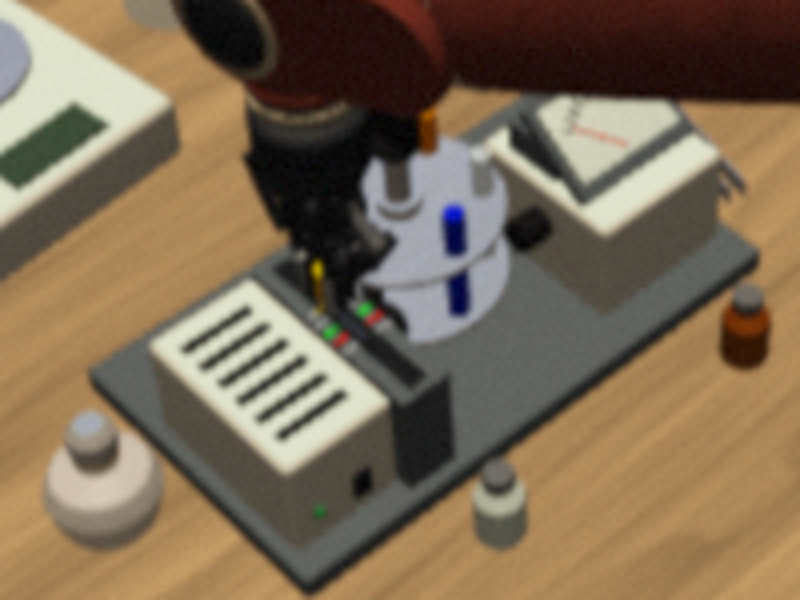

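>>> drive_tool([
  [1, 0, -0.002, 0, 0],
  [1, 0, -0.005, 0, 0],
  [1, 0, -0.008, 0, 0],
  [1, 0, -0.011, 0, 0],
  [1, 0, -0.014, 0, 0],
  [1, 0, -0.016, 0, 0],
  [1, 0, -0.016, 0, 0],
  [1, 0, -0.016, 0, 0],
])

```text
time_s: 11.2
ee_pos: [0.5796, 0.1956, 0.1524]
ee_rot: [0.714, 0.7, 0.001, 0.001]
ft_force: [6.6, 0.6, 4.3]
opening: 0.0163
```

```bash
python3 - <<'E'
from look import *
to([*w(-.035,.098),.150],np.degrees(YAW))
look(7)
s=pickle.load(open('side7.pkl','rb'))
for o in(0,.014,.016,.018,.02,.022):print(o,np.round((proj(s,model([.6095,.0969,-.0184,0],['Y'],o))-[170,200])*4,1))
E
```

```text
ee [0.5796 0.1956 0.1524] yang -1.08 F [6.6 0.6 4.3] open 0.0163 t 11.2
delta mm [-0.1 -3.3  2.4] turn -0.02 j6 0.223
0 [[325.  266.2]]
0.014 [[338.5 277.5]]
0.016 [[340.4 279.2]]
0.018 [[342.4 280.8]]
0.02 [[344.3 282.4]]
0.022 [[346.3 284.1]]
```

View pics/side7.png

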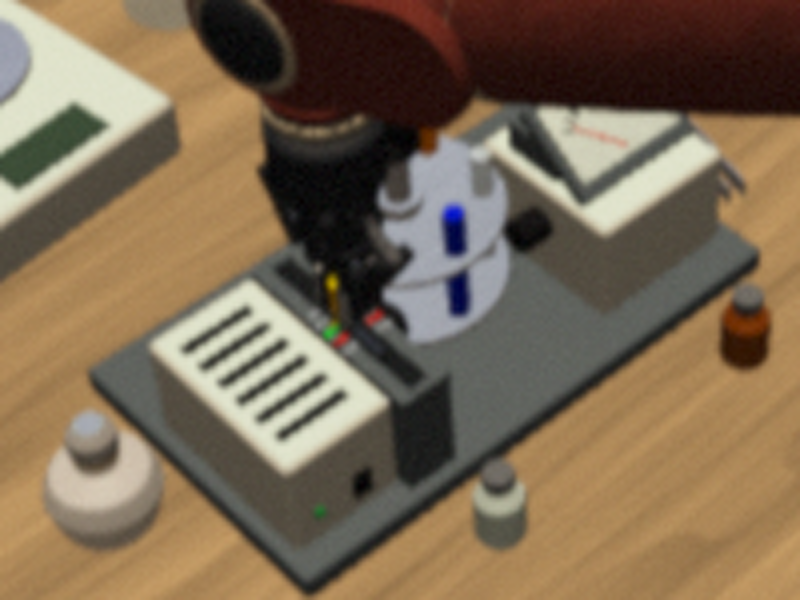

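View pics/top7.png

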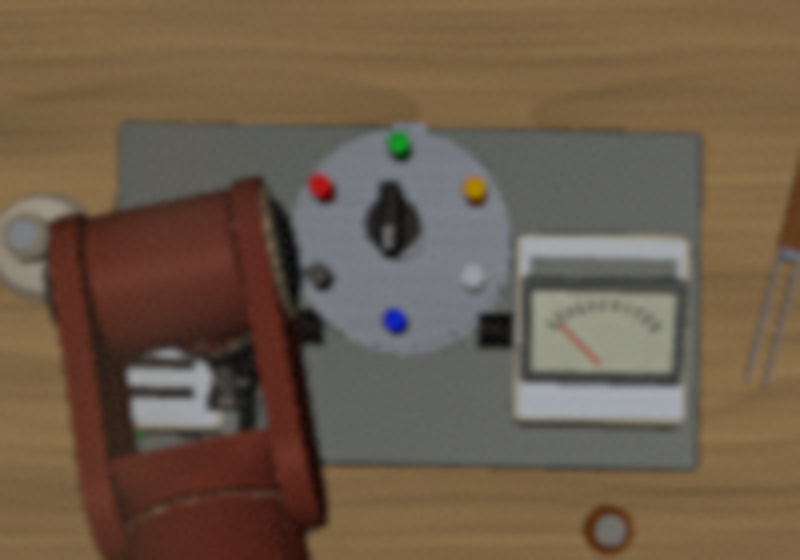

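Top view: blue at (395,321), between the lens barrels at (305,327) and (495,330). The shutter has moved with the tool by 15.6 mm and its force is rising. I draw the last 3 mm.

>>> drive_tool([
  [1, 0, -0.001, 0, 0],
  [1, 0, -0.002, 0, 0],
  [1, 0, -0.0032, 0, 0],
  [1, 0, -0.0032, 0, 0],
  [1, 0, -0.0032, 0, 0],
  [1, 0, -0.0032, 0, 0],
])

```text
time_s: 11.9
ee_pos: [0.5766, 0.1956, 0.1524]
ee_rot: [0.714, 0.7, 0.002, 0.001]
ft_force: [6.4, 0.6, 3.2]
opening: 0.0162
```

```bash
python3 - <<'E'
from look import *
to([*w(-.035,.098),.150],np.degrees(YAW))
look(8)
to([*w(-.035,.098),.150],np.degrees(YAW))
p=pickle.load(open('side8.pkl','rb'))
# yellow & green pixel centroids over the pictures
for t in '0','5','6','7','8':
    a=pickle.load(open(f'side{t}.pkl','rb'))["img"][255:295,240:275].astype(int)
    r,g,b=a[...,0],a[...,1],a[...,2]
    m=(r>90)&(g>70)&(b<g*.5)&(r>g)
    gm=(g>r*1.5)&(g>b*1.5)&(g>60); rm=(r>g*2)&(r>90)
    f=lambda m:(np.round(np.argwhere(m).mean(0)[::-1]+[240,255],2) if m.any() else None,int(m.sum()))
    print(t,f(m),f(gm),f(rm))
# projected line positions at head top
W=lambda x,y,z:[*w(x,y),z]
for x,l in((-.015,'shut'),(-.035,'green'),(-.045,'red')):
    print(l,np.round(proj(p,np.array([W(x,.118-.003,.12),W(x,.081,.12)])),1).tolist())
q=p["img"][240:310,225:295,::-1];cv2.imwrite("pics/z8.png",cv2.resize(q,None,fx=8,fy=8,interpolation=cv2.INTER_CUBIC))
E
```

```text
ee [0.5766 0.1956 0.1524] yang -1.08 F [6.4 0.6 3.2] open 0.0162 t 11.9
delta mm [-0.1 -0.3  2.4] turn -0.02 j6 0.224
ee [0.5766 0.1956 0.1524] yang -1.08 F [6.4 0.3 3.8] open 0.0168 t 12.0
delta mm [-0.1 -0.3  2.4] turn -0.03 j6 0.224
0 (array([250.77, 267.39]), 31) (array([255.71, 279.  ]), 21) (array([263.83, 265.23]), 35)
5 (array([250.43, 267.4 ]), 35) (array([252.36, 282.45]), 11) (array([259.92, 281.  ]), 12)
6 (array([249.08, 267.83]), 12) (array([257.08, 279.28]), 25) (array([259.82, 281.09]), 11)
7 (array([252.56, 271.56]), 9) (array([252.3, 282.6]), 10) (array([259.56, 281.12]), 16)
8 (array([253.22, 271.  ]), 9) (array([251.88, 282.88]), 8) (array([259.54, 281.15]), 13)
shut [[247.4, 279.3], [257.4, 272.7]]
green [[252.2, 283.4], [262.1, 276.7]]
red [[254.6, 285.4], [264.5, 278.7]]
```

View pics/z8.png

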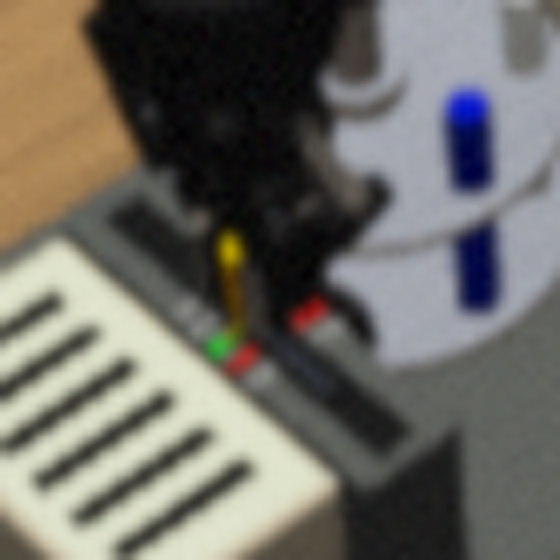

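The projected green line (252.2,283.4) agrees with the painted one (252,282.8), and the knob stands on it. I hold for a moment, check that it is steady, then hand in.

>>> drive_tool([
  [1, 0, -0.0003, 0, 0],
  [1, 0, -0.0003, 0, 0],
  [1, 0, -0.0003, 0, 0],
  [1, 0, -0.0003, 0, 0],
  [1, 0, -0.0003, 0, 0],
  [1, 0, -0.0003, 0, 0],
  [1, 0, -0.0003, 0, 0],
  [1, 0, -0.0003, 0, 0],
])

```text
time_s: 12.8
ee_pos: [0.5764, 0.1956, 0.1524]
ee_rot: [0.714, 0.7, 0.002, 0.001]
ft_force: [7.4, 0.7, 3.7]
opening: 0.016
```

```bash
python3 - <<'E'
from look import *
to([*w(-.035,.098),.150],np.degrees(YAW))
look(9)
E
```

```text
ee [0.5764 0.1956 0.1524] yang -1.08 F [7.4 0.7 3.7] open 0.016 t 12.8
delta mm [-0.1 -0.1  2.4] turn -0.02 j6 0.224
```

View pics/top9.png

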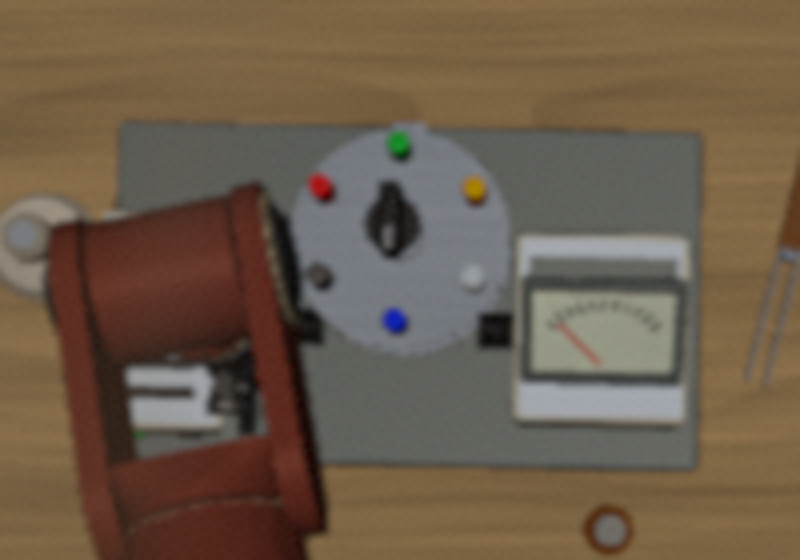

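View pics/side9.png

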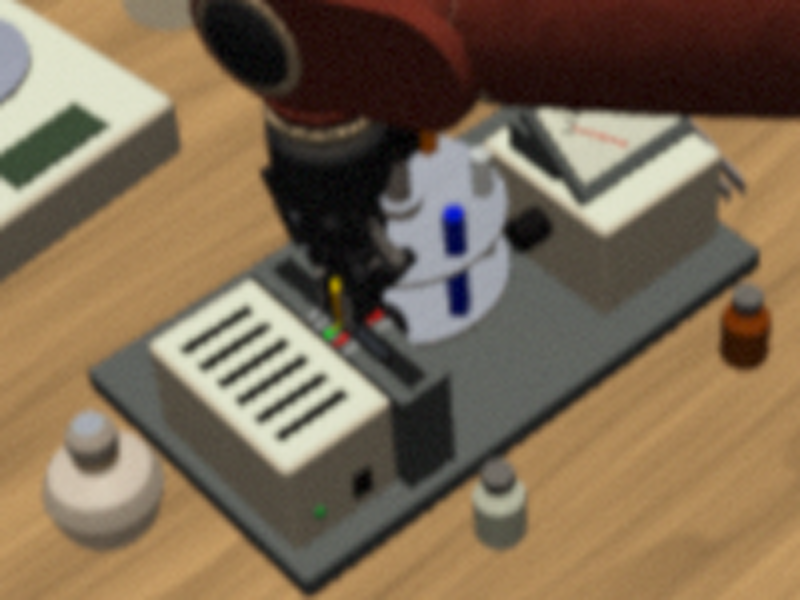

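Everything is steady: blue rod in the beam at top-view (395,321), knob held at the green line, about 7 N of spring force, and the vials and lamp have not moved.

```bash
python3 -c "
from plant import ctrl
print(ctrl.hand_in())"
```

```text
the job is handed in; nothing more can be done
None
```

The blue glass standard is clicked into the beam and the shutter is held at its green half-open line. I handed the job in at about 13 s with the gripper still holding it. It reported no verdict.

- **Carousel:** I gripped the black knob and turned it about 74° clockwise, then let go. The camera fit put the carousel at about 0.000 rad just before I let go. Afterwards the rods stood in the same place, with blue between the two lens barrels.
- **Shutter:** Only after that I gripped the yellow knob and drew it out. The tool position puts the opening at about 19.9 mm, uncertain by 1–2 mm. The wrist reads about 7 N, which matches the half-open spring force. The knob stands on the green line in the side picture and never came near the red one.
- **Checks that disagreed:**
    - The force readings were noisy (6.4 to 7.4 N while holding). At the first grip, 4.1 N suggested about 5 mm of opening, where the tool position gave about 1 mm.
    - The fit placed the yellow knob up to 2 mm off in the top view.
- **Other things:** The spirit lamp, both vials and the tube holder looked unmoved wherever the close-up pictures show them. The tube rack, rod box and pipettes were outside those pictures, so I did not look at them again; the tool did not pass near them.

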